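# Sweep a fingertip along the tap studs of a coil tester

### The arm

A 6-joint arm with a two-finger parallel gripper is mounted at the origin on the work surface. World frame = base frame: x ahead of the robot, y to its left, z up, the work surface at z = 0. Lengths are in m, angles in rad, forces in N, time in s.
With the tool pointing down it reaches from about 0.325 to 0.85 m from the base axis. Payload 15.5 kg.
Tool frame: the origin (TCP) lies at the very end of the fingers, on their centre line; the grasp point (between the pads) lies 19 mm behind it; z points along the fingers, y is the direction in which the jaws open and shut (so a half turn about z gives the same grasp; the last joint's range is limited). The gripper opens to 91 mm and grips with 3 to 60 N. Pads are 32 mm wide; open, the fingers measure 118 mm over their backs; the gripper's body (76 mm by 178 mm) begins 60 mm behind the grasp point.
Start: joints at [-1.292, 0.494, 1.345, -0, 1.302, -0.096], TCP at [0.229, -0.582, 0.214] pointing down, gripper open.
Joint ranges: [-2.91, 2.91], [-0.82, 2.16], [0.22, 2.67], [-1.22, 4.37], [0.12, 2.79], [-3.08, 3.08]. Speed limits (rad/s): [1.89, 1.89, 2.57, 3.01, 3.01, 3.01].

### API

Orientations are given as a rotation vector (axis times angle).
In Python, from plant import bot gives the robot as it stands. The module is installed in compiled form; this text tells all that it offers.
- The arm moves only by the tool move_arm, never from a script. Its argument "deltas" is one flat list of numbers, 5 for each row, row after row: the opening, from -1 (shut) to 1 (fully open), then the shift along the tool's x, y, z each as a share of 0.2 m, from -1 to 1, then the turn about the tool's z as a share of 180 degrees, from -1 to 1. A call has 1 to 10 rows; each row is the pose to reach, as a shift and turn from the pose commanded when the call began, along the tool's axes at that moment, turning the shorter way round; what a row does not reach only later rows make up. A row lasts 1/12 s, in which the tool goes at most 41.7 mm and 7.16 degrees, less where a joint would pass 70% of its speed; a pose out of reach is approached as far as the arm can. A call with a number of a shift or a turn outside -1 to 1 is refused whole. A call with a gripper value outside its range is refused whole. The fingers move at their own pace and stop on an object; the grip force is fixed at half the most. Time passes only in rows, so rows that repeat a pose let the fingers close. It gives the time, the measured TCP pose, the force and the opening at its end, in the units of the state.
- bot.get_state(): the state, without advancing time (a new reading comes with each control period).
- bot.capture(name): name is "side" or "top"; returns (picture, depth): 400x640x3 uint8, blue, green, red; 400x640 float32, m along the optical axis (not along the pixel's ray), 0 where there is no reading.
- bot.calibration(name): a dict with "fov_y" (degrees; the focal length in pixels is half the picture's height over the tangent of half this angle, whatever the lens; pixels are square), "cx", "cy" (the principal point, pixels), "rvec" (rotation vector, rad) and "tvec" (3), from world to camera coordinates, as OpenCV has them. Camera axes: x right, y down, z forward; pixel columns grow to the right and rows downward; lengths in m; the calibration is good to about 2 mm. A picture is of the moment at which its call begins. calibration takes no time and is no camera call.
- bot.close_job(): hands the job in, once; it reports no verdict.
Trained networks look in the newest picture that a camera, given by its name, has taken for a name from the list of things; names that differ only in an ending like _2 or _b are one class to them, and where a whole thing is asked for, a point or a joint stands for the part that bears it (a point fixed in the world has none). Each returns a list of dicts, best first, with "conf" (0 to 1); they miss things now and then, are a little off and sometimes report something else, mostly with a low value. They report only what shows in the picture. A call takes as long as a camera call.
- bot.boxes_of(name, camera): "centre" ([column, row] in pixels, amid what is visible of it).
The state is a dict: "time": time; "qpos": joint angles; "dq": joint speeds; "joint_torque": joint torques, N m; "position": TCP position; "tool_rot": TCP orientation; "wrist_force": force on the tool from outside, world axes, zero at the start; "wrist_torque": the same for the moment, N m; "opening": opening from 0.0 (shut) to 1.0 (fully open).
Only numpy, scipy, OpenCV 4.12 (cv2) and the standard library are available. Lean on these libraries where they do the work, as an engineer would, in place of code of your own. Each camera call takes 0.05 s, during which the arm holds its last target.

### The job

With the fingers closed, lightly sweep the fingertips along the curved row of five brass studs on the coil tester, pressing each stud down a few millimetres in turn, from the one beside the red post to the one beside the black post, keeping the fingertips down at about stud height between studs instead of lifting away. Finish while still holding the last stud, beside the black post, gently pressed down, with the other four released. Touch only gently (never more than 15 N on the tester), and do not grasp or disturb the bobbins, tape and other things lying about.

Things in the scene. Friction and masses are not known exactly. Their poses are not given: they have to be found in the camera images.
- tester: coil-tap tester, fixed to the bench: a plywood base 280 (its x) x 400 (its y) x 12 mm carrying a flat grey block 100 x 310 mm whose top is 42 mm above the bench; origin: centre of the underside of the plywood, at bench height, z up. Five brass studs stand on the block along an arc (radius 200 mm, bulging towards +x, marked by a thin white line), in the order stud0, stud1, stud2, stud3, stud4 from -y to +y, neighbours 50 mm apart.
- stud0_top (a point): middle of the flat top (8 mm across) of brass stud 0: a shallow cone 30 mm across at its foot, with sides about 33 degrees from level so that a fingertip can slide over it; at rest its top is 51 mm above the bench (9 mm above the grey block). Moves down with the stud.
- stud0 (a joint): how far stud 0 is pressed straight down: 0 m released, 0.008 m at its stop; a spring returns it, about 1 N at first and 3 N at the stop
- stud1_top (a point): middle of the flat top (8 mm across) of brass stud 1: a shallow cone 30 mm across at its foot, with sides about 33 degrees from level so that a fingertip can slide over it; at rest its top is 51 mm above the bench (9 mm above the grey block). Moves down with the stud.
- stud1 (a joint): how far stud 1 is pressed straight down: 0 m released, 0.008 m at its stop; a spring returns it, about 1 N at first and 3 N at the stop
- stud2_top (a point): middle of the flat top (8 mm across) of brass stud 2: a shallow cone 30 mm across at its foot, with sides about 33 degrees from level so that a fingertip can slide over it; at rest its top is 51 mm above the bench (9 mm above the grey block). Moves down with the stud.
- stud2 (a joint): how far stud 2 is pressed straight down: 0 m released, 0.008 m at its stop; a spring returns it, about 1 N at first and 3 N at the stop
- stud3_top (a point): middle of the flat top (8 mm across) of brass stud 3: a shallow cone 30 mm across at its foot, with sides about 33 degrees from level so that a fingertip can slide over it; at rest its top is 51 mm above the bench (9 mm above the grey block). Moves down with the stud.
- stud3 (a joint): how far stud 3 is pressed straight down: 0 m released, 0.008 m at its stop; a spring returns it, about 1 N at first and 3 N at the stop
- stud4_top (a point): middle of the flat top (8 mm across) of brass stud 4: a shallow cone 30 mm across at its foot, with sides about 33 degrees from level so that a fingertip can slide over it; at rest its top is 51 mm above the bench (9 mm above the grey block). Moves down with the stud.
- stud4 (a joint): how far stud 4 is pressed straight down: 0 m released, 0.008 m at its stop; a spring returns it, about 1 N at first and 3 N at the stop
- post_red: red terminal post, fixed on the grey block 48 mm beyond one end of the row of studs, on the same arc: marks the end where the sweep starts; 18 mm across, 14 mm high (its top is 56 mm above the bench); origin: centre of its foot, 42 mm above the bench. It may be at either end.
- post_black: black terminal post, same shape, 48 mm beyond the other end of the row: marks the end where the sweep finishes; origin: centre of its foot
- bobbin_blue: blue empty bobbin, loose, 44 mm across, 32 mm high, on the plywood; origin: centre of its underside; leave alone
- bobbin_wood: wooden bobbin wound with copper, loose, 54 mm across, 45 mm high, on the plywood; origin: centre of its underside; leave alone
- tape_roll: yellow tape roll, loose, 52 mm across, 18 mm high, lying on the plywood; origin: centre of its underside; leave alone
- bobbin_copper: white-flanged copper bobbin, loose, 48 mm across, 30 mm high, on the bench; origin: centre of its underside; leave alone
- jar: jar with green cap, loose, 56 mm across, 70 mm high, on the bench; origin: centre of its underside; leave alone
- screwdriver: screwdriver, loose, about 200 mm long, lying on the bench; origin in its length; leave alone
- mug: white mug, loose, 76 mm across, 85 mm high, on the bench; origin: centre of its underside; leave alone

How it is judged:
On the way, in this order (a step that is already met when the one before it is completed fails the run):
1. the first stud, counted from the red post, is pressed at least 1.5 mm (((horizontal distance between post_red and stud0_top below 0.08 m and value of joint stud0 above 0.0015 m) or (horizontal distance between post_red and stud4_top below 0.08 m and value of joint stud4 above 0.0015 m))), for 0.05 s.
2. the fingertips pass, still low, from the first to the second stud (within 34 mm of both, tips at most 9 mm above the stud tops) (((horizontal distance between post_red and stud0_top below 0.08 m and horizontal distance between the grasp point and stud0_top below 0.034 m and horizontal distance between the grasp point and stud1_top below 0.034 m and z of the grasp point in the frame of tester below 0.079 m) or (horizontal distance between post_red and stud4_top below 0.08 m and horizontal distance between the grasp point and stud4_top below 0.034 m and horizontal distance between the grasp point and stud3_top below 0.034 m and z of the grasp point in the frame of tester below 0.079 m))), for 0.05 s.
3. the second stud, counted from the red post, is pressed at least 1.5 mm (((horizontal distance between post_red and stud0_top below 0.08 m and value of joint stud1 above 0.0015 m) or (horizontal distance between post_red and stud4_top below 0.08 m and value of joint stud3 above 0.0015 m))), for 0.05 s.
4. the fingertips pass, still low, from the second to the third stud (within 34 mm of both, tips at most 9 mm above the stud tops) (((horizontal distance between post_red and stud0_top below 0.08 m and horizontal distance between the grasp point and stud1_top below 0.034 m and horizontal distance between the grasp point and stud2_top below 0.034 m and z of the grasp point in the frame of tester below 0.079 m) or (horizontal distance between post_red and stud4_top below 0.08 m and horizontal distance between the grasp point and stud3_top below 0.034 m and horizontal distance between the grasp point and stud2_top below 0.034 m and z of the grasp point in the frame of tester below 0.079 m))), for 0.05 s.
5. the third stud, counted from the red post, is pressed at least 1.5 mm (((horizontal distance between post_red and stud0_top below 0.08 m and value of joint stud2 above 0.0015 m) or (horizontal distance between post_red and stud4_top below 0.08 m and value of joint stud2 above 0.0015 m))), for 0.05 s.
6. the fingertips pass, still low, from the third to the fourth stud (within 34 mm of both, tips at most 9 mm above the stud tops) (((horizontal distance between post_red and stud0_top below 0.08 m and horizontal distance between the grasp point and stud2_top below 0.034 m and horizontal distance between the grasp point and stud3_top below 0.034 m and z of the grasp point in the frame of tester below 0.079 m) or (horizontal distance between post_red and stud4_top below 0.08 m and horizontal distance between the grasp point and stud2_top below 0.034 m and horizontal distance between the grasp point and stud1_top below 0.034 m and z of the grasp point in the frame of tester below 0.079 m))), for 0.05 s.
7. the fourth stud, counted from the red post, is pressed at least 1.5 mm (((horizontal distance between post_red and stud0_top below 0.08 m and value of joint stud3 above 0.0015 m) or (horizontal distance between post_red and stud4_top below 0.08 m and value of joint stud1 above 0.0015 m))), for 0.05 s.
8. the fingertips pass, still low, from the fourth to the last stud (within 34 mm of both, tips at most 9 mm above the stud tops) (((horizontal distance between post_red and stud0_top below 0.08 m and horizontal distance between the grasp point and stud3_top below 0.034 m and horizontal distance between the grasp point and stud4_top below 0.034 m and z of the grasp point in the frame of tester below 0.079 m) or (horizontal distance between post_red and stud4_top below 0.08 m and horizontal distance between the grasp point and stud1_top below 0.034 m and horizontal distance between the grasp point and stud0_top below 0.034 m and z of the grasp point in the frame of tester below 0.079 m))), for 0.05 s.
9. the last stud, counted from the red post, is pressed at least 1.5 mm (((horizontal distance between post_red and stud0_top below 0.08 m and value of joint stud4 above 0.0015 m) or (horizontal distance between post_red and stud4_top below 0.08 m and value of joint stud0 above 0.0015 m))), for 0.05 s.
At the end, for the whole second after the job is handed in: The stud beside the black post is held at least 1.5 mm down by the fingers (0.3 to 15 N on the tester), the other four studs are released (under 1 mm), and every loose thing is within 20 mm of where it was (((horizontal distance between post_red and stud0_top below 0.08 m and value of joint stud4 above 0.0015 m and value of joint each of stud0, stud1, stud2, stud3 below 0.001 m) or (horizontal distance between post_red and stud4_top below 0.08 m and value of joint stud0 above 0.0015 m and value of joint each of stud4, stud3, stud2, stud1 below 0.001 m)) and contact force between the fingers and tester between 0.3 and 15 N and distance of each of bobbin_blue, bobbin_wood, tape_roll, bobbin_copper, jar, screwdriver, mug from where it was at the start of the episode below 0.02 m); the arm keeps its last pose, push and grip.
It fails at once if the tester is pressed or pushed with more than 15 N by the fingers (contact force between the fingers and tester above 15 N).
It fails at once if another part of the arm bumps the tester (contact force between the arm and tester above 15 N).
It fails at once if a loose thing is lifted, carried or pushed more than 20 mm (distance of any of bobbin_blue, bobbin_wood, tape_roll, bobbin_copper, jar, screwdriver, mug from where it was at the start of the episode above 0.02 m).
It also fails if it takes over 40 s, if anything falls off the work surface, if the arm or the gripper's body presses on something with over 40 N, if the wrist force passes 120 N, or if a joint passes its speed limit or range.

## Working session

There is one attempt and no reset: what is moved stays moved. The work goes in short steps, Python scripts to look and compute and a tool call to move; the robot and the scene stay as the last step left them, time stands still between calls to the robot, and variables do not carry over. Pictures are saved under pics/ and viewed, and the job is handed in when it is done.

Besides the shell and the picture viewer there is one more tool, called after "Call:" as name(argument=value, ...) on one line, values as JSON. move_arm: Moves the arm, as the interface text tells. Its arguments: {"type":"object","properties":{"deltas":{"type":"array","items":{"type":"number","minimum":-1,"maximum":1}}},"required":["deltas"]}

```bash
mkdir -p pics; python3 - <<'E'
from plant import bot
import cv2,numpy as np
for n in("top","side"):
    p,d=bot.capture(n); cv2.imwrite(f"pics/{n}0.png",p); np.savez(f"{n}0.npz",p=p,d=d); print(n,bot.calibration(n))
    for t in ["stud0_top","post_red","post_black","tester"]:
        print(t,[(np.round(b["centre"],1).tolist(),round(b["conf"],2)) for b in bot.boxes_of(t,n)])
s=bot.get_state()
for k,v in s.items(): print(k,np.round(v,4))
E
```

```text
top {'fov_y': 46.11512107526324, 'cx': 326.8047003324396, 'cy': 197.33201040081053, 'rvec': array([ 2.14286767, -2.15768869,  0.14418257]), 'tvec': array([-0.00419889,  0.55902652,  1.43116895])}
stud0_top [([376.0, 180.0], 0.49)]
post_red []
post_black [([375.9, 181.2], 0.64)]
tester [([350.7, 204.3], 0.81)]
side {'fov_y': 53.60678371099719, 'cx': 315.46707925287416, 'cy': 194.5464578014051, 'rvec': array([ 0.57376508, -2.56699903,  1.27064715]), 'tvec': array([0.51838471, 0.1799966 , 0.83477441])}
stud0_top [([236.4, 354.3], 0.58), ([326.9, 161.6], 0.42)]
post_red []
post_black [([323.5, 211.1], 0.63), ([322.1, 170.4], 0.61), ([314.7, 203.4], 0.32)]
tester [([336.7, 200.5], 0.61)]
time 0.5
qpos [-1.2915  0.4936  1.3455  0.      1.3025 -0.0955]
dq [-0.0008 -0.0003  0.0007 -0.0005  0.0005 -0.0002]
joint_torque [-1.30000e-03 -8.78102e+01 -3.82018e+01  7.07000e-02  4.50000e-02
 -1.00000e-04]
position [ 0.2288 -0.5816  0.2139]
tool_rot [-3.0866 -0.5853  0.    ]
wrist_force [ 1.0709 -0.0957  0.5308]
wrist_torque [ 0.0328  0.019  -0.0067]
opening 1.0031
```

View pics/top0.png

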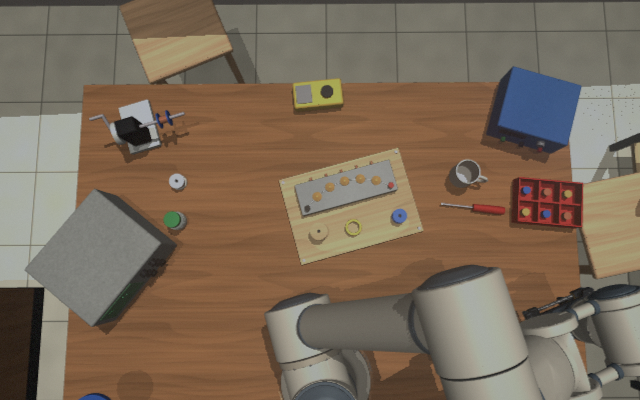

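View pics/side0.png

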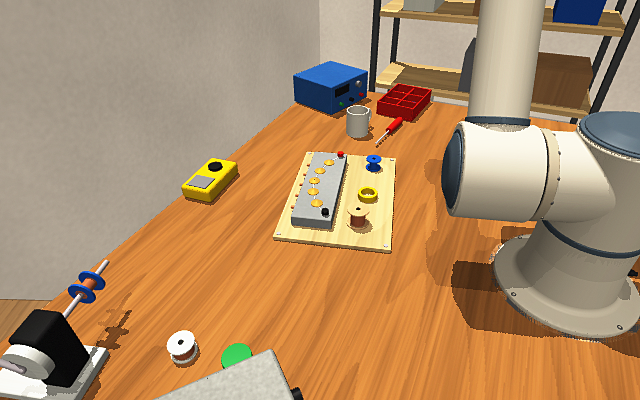

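The top view shows the tester, with the red post near (391,185) and the black post near (307,208). The studs between them run about (376,181), (361,180), (345,182), (330,188), (318,197). The side view agrees: red post (340,154), black post (325,212). Next I'll find sub-pixel blob centres and fit the tester's geometry to them.

```bash
cat > h.py <<'E'
import numpy as np,cv2
from plant import bot
def cam(n):
    c=bot.calibration(n);f=200/np.tan(np.radians(c["fov_y"]/2))
    K=np.array([[f,0,c["cx"]],[0,f,c["cy"]],[0,0,1.]]);return K,np.array(c["rvec"]),np.array(c["tvec"])
def on_plane(n,uv,z):
    K,r,t=cam(n);R=cv2.Rodrigues(r)[0];C=-R.T@t
    d=(R.T@np.linalg.inv(K)@np.c_[uv,np.ones(len(uv))].T).T
    return C+d*((z-C[2])/d[:,2])[:,None]
def proj(n,P):
    K,r,t=cam(n);return cv2.projectPoints(np.asarray(P,float),r,t,K,None)[0][:,0]
E
python3 - <<'E'
import numpy as np,cv2
from h import *
rois={"top":(285,140,425,270),"side":(270,140,400,255)}
for n,(a,b,c,d) in rois.items():
    p=np.load(n+"0.npz")["p"];q=p[b:d,a:c]
    k=800//(c-a) if n=="x" else 5
    cv2.imwrite(f"pics/{n}_z.png",cv2.resize(q,None,fx=k,fy=k,interpolation=cv2.INTER_CUBIC)[:600,:800])
    h=cv2.cvtColor(q,cv2.COLOR_BGR2HSV)
    H,S,V=[h[...,i].astype(int) for i in range(3)]
    for nm,m in {"brass":(H>8)&(H<22)&(S>125)&(V>120),"red":((H<6)|(H>174))&(S>150),"black":(V<60)}.items():
        N,l,st,ce=cv2.connectedComponentsWithStats(m.astype(np.uint8))
        print(n,nm,[(np.round(ce[i]+[a,b],1).tolist(),int(st[i,4])) for i in range(1,N) if st[i,4]>5])
E
```

```text
top brass [([361.7, 199.8], 5272), ([292.9, 170.2], 131), ([360.1, 177.9], 39), ([344.2, 180.5], 45), ([376.0, 179.7], 40), ([329.7, 186.5], 44), ([317.0, 196.0], 43)]
top red []
top black []
side brass [([321.9, 187.8], 5152), ([331.6, 161.8], 15), ([329.8, 208.9], 236), ([378.2, 171.0], 26), ([321.2, 170.8], 24), ([304.0, 173.6], 7), ([316.8, 179.3], 18), ([315.4, 190.0], 21), ([369.2, 189.9], 19), ([367.7, 193.3], 9), ([371.2, 198.5], 44), ([296.0, 194.7], 7), ([312.5, 194.0], 6), ([318.2, 203.1], 33), ([360.1, 200.4], 7), ([292.0, 205.5], 6), ([352.4, 215.9], 24), ([365.7, 215.0], 13), ([362.2, 228.1], 148), ([333.0, 244.4], 102)]
side red [([340.2, 153.6], 30)]
side black [([338.2, 192.1], 95), ([324.7, 211.5], 47), ([357.7, 208.6], 7)]
```

View pics/top_z.png

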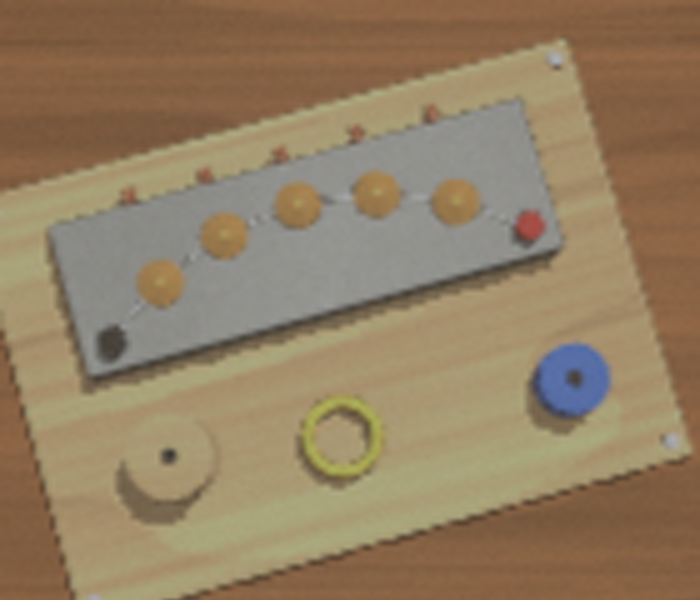

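View pics/side_z.png

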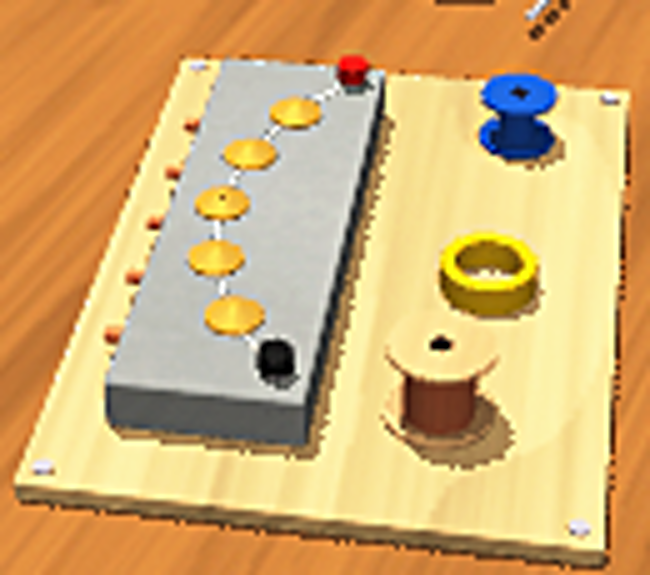

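```bash
cat >> h.py <<'E'
th=np.arange(-2,3)*2*np.arcsin(.125)
E
python3 - <<'E'
import numpy as np,cv2
from h import *
from scipy.optimize import least_squares
z2=lambda L,a,b:[((x+.5)/5-.5+a,(y+.5)/5-.5+b) for x,y in L]
# order: red side first
top=np.array([(376,179.7),(360.1,177.9),(344.2,180.5),(329.7,186.5),(317,196.0)]+z2([(530,226),(111,343)],285,140))
topc=np.array(z2([(521,99),(562,248),(91,379),(50,228)],285,140)) # block corners far-red, near-red, near-black, far-black
side=np.array(z2([(296,112),(250,154),(222,203),(216,258),(234,316),(352,70),(276,358)],270,140))
th=np.arange(-2,3)*2*np.arcsin(.125); te=2*np.arcsin(.024/.2)
a=np.r_[th,th[0]-te,th[-1]+te]
# local: arc centre at origin, bulge +x, red at -y
P=np.c_[.2*np.cos(a)-.2,.2*np.sin(a)]
zz=np.array([.0455]*5+[.052]*2)
def pts(q,P):
    c,s=np.cos(q[2]),np.sin(q[2]);return np.c_[q[0]+c*P[:,0]-s*P[:,1],q[1]+s*P[:,0]+c*P[:,1]]
def fit(names):
    def r(q):
        W=np.c_[pts(q,P),zz];return np.concatenate([(proj(n,W)-{"top":top,"side":side}[n]).ravel() for n in names])
    w=on_plane("top",top[:5],.0455);x0=[*w[2,:2],0.2]
    return least_squares(r,x0)
for ns in (["top"],["side"],["top","side"]):
    s=fit(ns);print(ns,np.round(s.x,4),"rms px",np.sqrt(np.mean(s.fun**2)))
    print(np.round(pts(s.x,P),4).tolist())
print("res",np.round(s.fun.reshape(-1,2),2).tolist())
print("top plane",np.round(on_plane("top",top[:5],.0455),4).tolist())
print("corners",np.round(on_plane("top",topc,.042),4).tolist())
R=cv2.Rodrigues(bot.get_state()["tool_rot"])[0];print(R.round(3))
np.save("fit.npy",s.x)
E
```

```text
['top'] [ 0.6108 -0.063   0.2662] rms px 0.16801734484797054
[[0.6124, -0.1622], [0.6178, -0.1125], [0.6108, -0.063], [0.5917, -0.0168], [0.5618, 0.0232], [0.5957, -0.2072], [0.5245, 0.0535]]
['side'] [ 0.6087 -0.0602  0.2654] rms px 0.15192872115914513
[[0.6101, -0.1594], [0.6157, -0.1097], [0.6087, -0.0602], [0.5896, -0.014], [0.5597, 0.0261], [0.5934, -0.2044], [0.5225, 0.0564]]
['top', 'side'] [ 0.61   -0.0622  0.266 ] rms px 0.36107613884546963
[[0.6115, -0.1614], [0.617, -0.1117], [0.61, -0.0622], [0.5909, -0.016], [0.5609, 0.024], [0.5948, -0.2064], [0.5237, 0.0543]]
res [[-0.25, 0.32], [-0.28, 0.5], [-0.18, 0.23], [-0.42, 0.36], [-0.52, 0.45], [-0.04, 0.06], [-0.14, -0.02], [-0.3, -0.52], [-0.2, -0.65], [-0.1, -0.63], [-0.11, -0.66], [-0.05, -0.7], [-0.02, -0.27], [-0.06, -0.23]]
top plane [[0.6125, -0.1622, 0.0455], [0.6186, -0.1126, 0.0455], [0.6107, -0.0628, 0.0455], [0.592, -0.0173, 0.0455], [0.5624, 0.0224, 0.0455]]
corners [[0.6777, -0.2043, 0.042], [0.5825, -0.2276, 0.042], [0.5024, 0.0668, 0.042], [0.5975, 0.0925, 0.042]]
[[ 0.931  0.366 -0.   ]
 [ 0.366 -0.931  0.   ]
 [ 0.    -0.    -1.   ]]
```

Both single-camera fits are clean, at about 0.16 px rms, and they agree to about 3 mm. I'll use the joint fit. Next: close the fingers and travel high to above the first stud, which is beside the red post.

Call:
move_arm(deltas=[-1,0.2,-0.1,0,0,-1,0.4,-0.2,0,0,-1,0.6,-0.3,0,0,-1,0.8,-0.4,0,0,-1,0.85,-0.42,0,0,-1,0.85,-0.42,0,0])

```text
time: 1.0
position: [0.359, -0.4377, 0.2141]
tool_rot: [-3.085, -0.591, -0.001]
wrist_force: [0.2, -0.5, 0.0]
opening: 0.596
```

Call:
move_arm(deltas=[-1,0.2,-0.1,0,0,-1,0.4,-0.2,0,0,-1,0.6,-0.3,0,0,-1,0.8,-0.4,0,0,-1,0.85,-0.42,0,0,-1,0.85,-0.42,0,0])

```text
time: 1.5
position: [0.4863, -0.2978, 0.214]
tool_rot: [-3.085, -0.591, -0.002]
wrist_force: [1.1, 1.2, -0.7]
opening: 0.154
```

Call:
move_arm(deltas=[-1,0.2,-0.1,0,0.03,-1,0.4,-0.2,0,0.07,-1,0.6,-0.3,0,0.1,-1,0.8,-0.4,0,0.14,-1,0.85,-0.42,0,0.17,-1,0.85,-0.42,0,0.194,-1,0.85,-0.42,0,0.194,-1,0.85,-0.42,0,0.194])

```text
time: 2.17
position: [0.6108, -0.1611, 0.2137]
tool_rot: [3.12, -0.364, -0.001]
wrist_force: [0.3, -0.8, 0.3]
opening: 0.005
```

Call:
move_arm(deltas=[-1,0,0,0.2,0,-1,0,0,0.4,0,-1,0,0,0.58,0,-1,0,0,0.68,0,-1,0,0,0.74,0,-1,0,0,0.76,0,-1,0,0,0.76,0,-1,0,0,0.76,0])

```text
time: 2.83
position: [0.6118, -0.1612, 0.0633]
tool_rot: [3.12, -0.367, 0.003]
wrist_force: [0.5, -0.1, -0.3]
opening: 0.007
```

```bash
python3 - <<'E'
from h import *
s=bot.get_state();print(s["time"],s["position"],s["tool_rot"],s["wrist_force"],s["qpos"])
for n,b in(("side",(260,110,420,250)),("top",(285,140,425,260))):
    p,d=bot.capture(n); cv2.imwrite(f"pics/{n}1.png",cv2.resize(p[b[1]:b[3],b[0]:b[2]],None,fx=5,fy=5,interpolation=cv2.INTER_CUBIC)[:600,:800])
    
E
```

```text
2.8333 [ 0.61184226 -0.16116888  0.06330475] [ 3.11956256e+00 -3.67376401e-01  2.98535936e-03] [ 0.47082986 -0.10532291 -0.28493213] [-3.51893110e-01  6.70712715e-01  1.47571673e+00 -1.92907305e-05
  9.93204949e-01  1.45336459e+00]
```

View pics/side1.png

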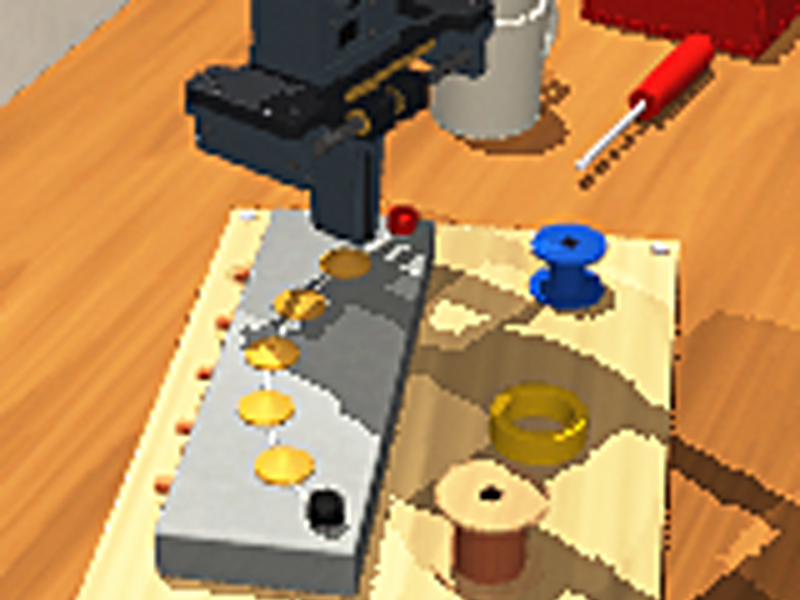

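The closed fingertips are above stud 0, next to the red post at (402,220) in the zoomed picture. I'll press down gently now.

Call:
move_arm(deltas=[-1,0,0,0.02,0,-1,0,0,0.04,0,-1,0,0,0.055,0,-1,0,0,0.068,0,-1,0,0,0.073,0,-1,0,0,0.073,0,-1,0,0,0.073,0,-1,0,0,0.073,0])

```text
time: 3.6
position: [0.6112, -0.1604, 0.0474]
tool_rot: [-3.12, 0.368, -0.0]
wrist_force: [0.1, 0.4, 2.0]
opening: 0.004
```

```bash
python3 - <<'E'
from h import *
s=bot.get_state();print(s["time"],s["position"],s["tool_rot"],s["wrist_force"],s["wrist_torque"])
n,b="side",(260,110,420,230)
p,d=bot.capture(n); cv2.imwrite(f"pics/{n}2.png",cv2.resize(p[b[1]:b[3],b[0]:b[2]],None,fx=5,fy=5,interpolation=cv2.INTER_CUBIC)[:600,:800])
s=bot.get_state();print(s["time"],s["position"],s["wrist_force"])
E
```

```text
3.6 [ 0.61119641 -0.16038716  0.04743143] [-3.11997834e+00  3.67762226e-01 -1.23742842e-04] [0.0975951  0.41331648 2.0428262 ] [ 0.08224918 -0.00868939 -0.02315981]
3.65 [ 0.61122911 -0.16041053  0.04748852] [-0.48791889  0.88789899  1.49973049]
```

View pics/side2.png

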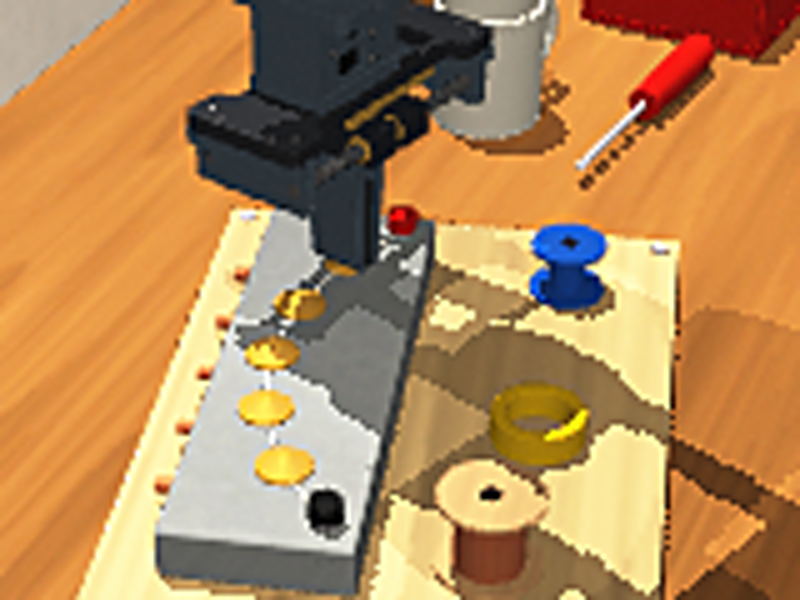

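The wrist force is about 2 N upward at z = 47.4 mm, which is what a stud pressed about 3.5 mm should give. Next I'll work out the rows for the arc sweep.

```bash
cat > rows.py <<'E'
import sys
from h import *
def arc(i): # stud index, float -> world xy, tangent angle
    q=np.load("fit.npy"); a=(i-2)*2*np.arcsin(.125); c,s=np.cos(q[2]),np.sin(q[2])
    P=np.array([.2*np.cos(a)-.2,.2*np.sin(a)])
    return np.array([q[0]+c*P[0]-s*P[1],q[1]+s*P[0]+c*P[1]]), np.pi/2+q[2]+a
def rows(i0,i1,n=8,z=.0475,hold=1):
    s=bot.get_state();p=s["position"];R=cv2.Rodrigues(s["tool_rot"])[0]
    print("now",s["time"],np.round(p,4),np.round(s["wrist_force"],1))
    out=[]
    for k in range(1,n+1):
        xy,t=arc(i0+(i1-i0)*k/n)
        d=R.T@np.array([xy[0]-p[0],xy[1]-p[1],z-p[2]])/.2
        yaw=np.arctan2(R[1,0],R[0,0]); want=t-np.pi/2+0 # x axis = tangent-90deg
        dt=(want-yaw+np.pi)%(2*np.pi)-np.pi
        out.append([-1,*np.round(d,3),round(-dt/np.pi,3)])
    for r in out: print(r)
if __name__=="__main__": rows(*[float(a) if i<2 else int(a) for i,a in enumerate(sys.argv[1:])])
E
python3 rows.py 0 .5 8; python3 rows.py 0.5 1 8
```

```text
now 3.65 [ 0.6112 -0.1604  0.0475] [-0.5  0.9  1.5]
[-1, np.float64(0.002), np.float64(-0.011), np.float64(-0.0), np.float64(-0.005)]
[-1, np.float64(0.002), np.float64(-0.027), np.float64(-0.0), np.float64(-0.01)]
[-1, np.float64(0.001), np.float64(-0.042), np.float64(-0.0), np.float64(-0.015)]
[-1, np.float64(0.001), np.float64(-0.058), np.float64(-0.0), np.float64(-0.02)]
[-1, np.float64(-0.001), np.float64(-0.074), np.float64(-0.0), np.float64(-0.025)]
[-1, np.float64(-0.002), np.float64(-0.089), np.float64(-0.0), np.float64(-0.03)]
[-1, np.float64(-0.004), np.float64(-0.105), np.float64(-0.0), np.float64(-0.035)]
[-1, np.float64(-0.005), np.float64(-0.12), np.float64(-0.0), np.float64(-0.04)]
now 3.65 [ 0.6112 -0.1604  0.0475] [-0.5  0.9  1.5]
[-1, np.float64(-0.007), np.float64(-0.136), np.float64(-0.0), np.float64(-0.045)]
[-1, np.float64(-0.01), np.float64(-0.151), np.float64(-0.0), np.float64(-0.05)]
[-1, np.float64(-0.012), np.float64(-0.167), np.float64(-0.0), np.float64(-0.055)]
[-1, np.float64(-0.015), np.float64(-0.182), np.float64(-0.0), np.float64(-0.06)]
[-1, np.float64(-0.018), np.float64(-0.198), np.float64(-0.0), np.float64(-0.065)]
[-1, np.float64(-0.021), np.float64(-0.213), np.float64(-0.0), np.float64(-0.07)]
[-1, np.float64(-0.025), np.float64(-0.228), np.float64(-0.0), np.float64(-0.075)]
[-1, np.float64(-0.029), np.float64(-0.243), np.float64(-0.0), np.float64(-0.08)]
```

Call:
move_arm(deltas=[-1,0.002,-0.011,0,-0.005,-1,0.002,-0.027,0,-0.01,-1,0.001,-0.042,0,-0.015,-1,0.001,-0.058,0,-0.02,-1,-0.001,-0.074,0,-0.025,-1,-0.002,-0.089,0,-0.03,-1,-0.004,-0.105,0,-0.035,-1,-0.005,-0.12,0,-0.04,-1,-0.005,-0.12,0,-0.04])

```text
time: 4.4
position: [0.6158, -0.1361, 0.0473]
tool_rot: [-3.137, 0.168, 0.0]
wrist_force: [0.7, -1.0, -1.0]
opening: 0.005
```

```bash
python3 rows.py 0.5 1 8 | sed 's/np.float64//g;s/[()]//g'
```

```text
now 4.4 [ 0.6158 -0.1361  0.0473] [ 0.7 -1.  -1. ]
[-1, 0.0, -0.013, -0.001, -0.004]
[-1, 0.0, -0.028, -0.001, -0.009]
[-1, -0.001, -0.044, -0.001, -0.014]
[-1, -0.001, -0.06, -0.001, -0.019]
[-1, -0.002, -0.075, -0.001, -0.024]
[-1, -0.004, -0.091, -0.001, -0.029]
[-1, -0.005, -0.106, -0.001, -0.034]
[-1, -0.007, -0.122, -0.001, -0.039]
```

Call:
move_arm(deltas=[-1,0,-0.013,0,-0.004,-1,0,-0.028,0,-0.009,-1,-0.001,-0.044,0,-0.014,-1,-0.001,-0.06,0,-0.019,-1,-0.002,-0.075,0,-0.024,-1,-0.004,-0.091,0,-0.029,-1,-0.005,-0.106,0,-0.034,-1,-0.007,-0.122,0,-0.039,-1,-0.007,-0.122,0,-0.039])

```text
time: 5.15
position: [0.617, -0.1117, 0.0474]
tool_rot: [-3.141, -0.024, -0.0]
wrist_force: [-0.2, 0.3, 1.0]
opening: 0.003
```

```bash
python3 rows.py 1 1.5 8 | sed 's/np.float64//g;s/[()]//g'
```

```text
now 5.15 [ 0.617  -0.1117  0.0474] [-0.2  0.3  1. ]
[-1, -0.0, -0.015, -0.001, -0.005]
[-1, -0.001, -0.031, -0.001, -0.01]
[-1, -0.001, -0.047, -0.001, -0.015]
[-1, -0.002, -0.062, -0.001, -0.02]
[-1, -0.003, -0.078, -0.001, -0.025]
[-1, -0.005, -0.094, -0.001, -0.03]
[-1, -0.006, -0.109, -0.001, -0.035]
[-1, -0.008, -0.125, -0.001, -0.04]
```

```bash
python3 - <<'E'
from h import *
n,b="side",(260,110,420,230)
for i in range(8):
    p,d=bot.capture(n);s=bot.get_state();print(s["time"],s["wrist_force"].round(2))
cv2.imwrite(f"pics/{n}3.png",cv2.resize(p[b[1]:b[3],b[0]:b[2]],None,fx=5,fy=5,interpolation=cv2.INTER_CUBIC)[:600,:800])
E
```

```text
5.2 [-1.05  1.54  1.6 ]
5.25 [-0.53  1.2   2.24]
5.3 [-0.35  1.66  1.34]
5.35 [-0.34  1.23  2.16]
5.4 [0.1  1.35 1.76]
5.45 [-0.1   1.64  2.11]
5.5 [0.2  0.45 1.95]
5.55 [-0.28  1.34  2.22]
```

View pics/side3.png

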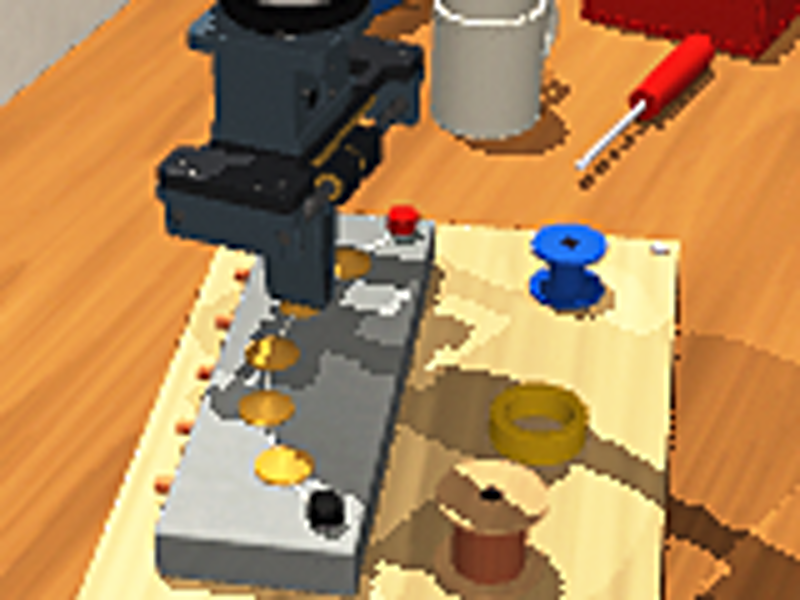

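The fingertips sit on stud 1, at about (298,300) in the zoomed picture. The upward force averages about 2 N, so the stud is pressed, and stud 0 has come back up. Continuing to stud 2.

Call:
move_arm(deltas=[-1,0,-0.015,0,-0.005,-1,-0.001,-0.031,0,-0.01,-1,-0.001,-0.047,0,-0.015,-1,-0.002,-0.062,0,-0.02,-1,-0.003,-0.078,0,-0.025,-1,-0.005,-0.094,0,-0.03,-1,-0.006,-0.109,0,-0.035,-1,-0.008,-0.125,0,-0.04,-1,-0.008,-0.125,0,-0.04])

```text
time: 6.3
position: [0.6149, -0.0867, 0.0472]
tool_rot: [-3.134, -0.221, 0.001]
wrist_force: [0.7, 0.3, 0.2]
opening: 0.006
```

```bash
python3 rows.py 1.5 2 8 | sed 's/np.float64//g;s/[()]//g'
```

```text
now 6.3 [ 0.6149 -0.0867  0.0472] [0.7 0.3 0.2]
[-1, 0.001, -0.016, -0.001, -0.005]
[-1, 0.0, -0.031, -0.001, -0.01]
[-1, -0.0, -0.047, -0.001, -0.015]
[-1, -0.001, -0.062, -0.001, -0.02]
[-1, -0.002, -0.078, -0.001, -0.025]
[-1, -0.004, -0.094, -0.001, -0.03]
[-1, -0.005, -0.109, -0.001, -0.035]
[-1, -0.007, -0.125, -0.001, -0.04]
```

Call:
move_arm(deltas=[-1,0.001,-0.016,0,-0.005,-1,0,-0.031,0,-0.01,-1,0,-0.047,0,-0.015,-1,-0.001,-0.062,0,-0.02,-1,-0.002,-0.078,0,-0.025,-1,-0.004,-0.094,0,-0.03,-1,-0.005,-0.109,0,-0.035,-1,-0.007,-0.125,0,-0.04,-1,-0.007,-0.125,0,-0.04,-1,-0.007,-0.125,0,-0.04])

```text
time: 7.13
position: [0.61, -0.0625, 0.0473]
tool_rot: [-3.114, -0.415, 0.0]
wrist_force: [0.4, 0.5, 1.4]
opening: 0.008
```

```bash
python3 rows.py 2 2.5 8 | sed 's/np.float64//g;s/[()]//g'
```

```text
now 7.1333 [ 0.61   -0.0625  0.0473] [0.4 0.5 1.4]
[-1, -0.0, -0.017, -0.001, -0.005]
[-1, -0.001, -0.033, -0.001, -0.01]
[-1, -0.001, -0.048, -0.001, -0.015]
[-1, -0.002, -0.064, -0.001, -0.02]
[-1, -0.003, -0.08, -0.001, -0.025]
[-1, -0.005, -0.095, -0.001, -0.03]
[-1, -0.006, -0.111, -0.001, -0.035]
[-1, -0.008, -0.126, -0.001, -0.04]
```

Call:
move_arm(deltas=[-1,0,-0.017,0,-0.005,-1,-0.001,-0.033,0,-0.01,-1,-0.001,-0.048,0,-0.015,-1,-0.002,-0.064,0,-0.02,-1,-0.003,-0.08,0,-0.025,-1,-0.005,-0.095,0,-0.03,-1,-0.006,-0.111,0,-0.035,-1,-0.008,-0.126,0,-0.04,-1,-0.008,-0.126,0,-0.04])

```text
time: 7.88
position: [0.6017, -0.0383, 0.0472]
tool_rot: [-3.081, -0.612, 0.001]
wrist_force: [0.3, 0.2, -0.0]
opening: 0.001
```

```bash
python3 rows.py 2.5 3 8 | sed 's/np.float64//g;s/[()]//g'
```

```text
now 7.8833 [ 0.6017 -0.0383  0.0472] [ 0.3  0.2 -0. ]
[-1, 0.0, -0.015, -0.001, -0.005]
[-1, -0.0, -0.03, -0.001, -0.01]
[-1, -0.001, -0.046, -0.001, -0.015]
[-1, -0.001, -0.062, -0.001, -0.02]
[-1, -0.003, -0.077, -0.001, -0.025]
[-1, -0.004, -0.093, -0.001, -0.03]
[-1, -0.005, -0.108, -0.001, -0.035]
[-1, -0.007, -0.124, -0.001, -0.04]
```

Call:
move_arm(deltas=[-1,0,-0.015,0,-0.005,-1,0,-0.03,0,-0.01,-1,-0.001,-0.046,0,-0.015,-1,-0.001,-0.062,0,-0.02,-1,-0.003,-0.077,0,-0.025,-1,-0.004,-0.093,0,-0.03,-1,-0.005,-0.108,0,-0.035,-1,-0.007,-0.124,0,-0.04,-1,-0.007,-0.124,0,-0.04,-1,-0.007,-0.124,0,-0.04])

```text
time: 8.72
position: [0.591, -0.0162, 0.0473]
tool_rot: [-3.037, -0.802, 0.001]
wrist_force: [-1.4, 0.8, 2.2]
opening: 0.006
```

```bash
python3 rows.py 3 3.5 8 | sed 's/np.float64//g;s/[()]//g'
```

```text
now 8.7167 [ 0.591  -0.0162  0.0473] [-1.4  0.8  2.2]
[-1, -0.0, -0.017, -0.001, -0.005]
[-1, -0.001, -0.033, -0.001, -0.01]
[-1, -0.001, -0.048, -0.001, -0.015]
[-1, -0.002, -0.064, -0.001, -0.02]
[-1, -0.003, -0.079, -0.001, -0.025]
[-1, -0.005, -0.095, -0.001, -0.03]
[-1, -0.006, -0.111, -0.001, -0.035]
[-1, -0.008, -0.126, -0.001, -0.04]
```

Call:
move_arm(deltas=[-1,0,-0.017,0,-0.005,-1,-0.001,-0.033,0,-0.01,-1,-0.001,-0.048,0,-0.015,-1,-0.002,-0.064,0,-0.02,-1,-0.003,-0.079,0,-0.025,-1,-0.005,-0.095,0,-0.03,-1,-0.006,-0.111,0,-0.035,-1,-0.008,-0.126,0,-0.04,-1,-0.008,-0.126,0,-0.04])

```text
time: 9.47
position: [0.577, 0.0051, 0.0473]
tool_rot: [-2.98, -0.994, 0.001]
wrist_force: [0.1, 1.2, 1.0]
opening: 0.005
```

```bash
python3 rows.py 3.5 4 8 | sed 's/np.float64//g;s/[()]//g'
```

```text
now 9.4667 [0.577  0.0051 0.0473] [0.1 1.2 1. ]
[-1, 0.0, -0.015, -0.001, -0.004]
[-1, 0.0, -0.03, -0.001, -0.009]
[-1, -0.001, -0.046, -0.001, -0.014]
[-1, -0.001, -0.062, -0.001, -0.019]
[-1, -0.002, -0.077, -0.001, -0.024]
[-1, -0.004, -0.093, -0.001, -0.029]
[-1, -0.005, -0.108, -0.001, -0.034]
[-1, -0.007, -0.124, -0.001, -0.039]
```

Call:
move_arm(deltas=[-1,0,-0.015,0,-0.004,-1,0,-0.03,0,-0.009,-1,-0.001,-0.046,0,-0.014,-1,-0.001,-0.062,0,-0.019,-1,-0.002,-0.077,0,-0.024,-1,-0.004,-0.093,0,-0.029,-1,-0.005,-0.108,0,-0.034,-1,-0.007,-0.124,0,-0.039,-1,-0.007,-0.124,0,-0.039,-1,-0.007,-0.124,0,-0.039])

```text
time: 10.3
position: [0.5611, 0.0239, 0.0472]
tool_rot: [-2.914, -1.172, 0.001]
wrist_force: [0.5, 1.0, 2.6]
opening: 0.006
```

```bash
python3 - <<'E'
from h import *
n,b="side",(260,110,420,230)
for i in range(8):
    p,d=bot.capture(n);s=bot.get_state();print(round(s["time"],2),s["position"].round(4),s["wrist_force"].round(2))
cv2.imwrite(f"pics/{n}4.png",cv2.resize(p[b[1]:b[3],b[0]:b[2]],None,fx=5,fy=5,interpolation=cv2.INTER_CUBIC)[:600,:800])
E
```

```text
10.35 [0.5612 0.0237 0.0473] [-0.2   0.56  1.78]
10.4 [0.5613 0.0236 0.0473] [-1.12  0.51  1.49]
10.45 [0.5614 0.0236 0.0472] [-0.89  0.71  2.43]
10.5 [0.5614 0.0235 0.0472] [-0.24  1.23  0.94]
10.55 [0.5614 0.0235 0.0472] [-0.47  0.65  2.2 ]
10.6 [0.5614 0.0235 0.0472] [-0.91  0.52  1.86]
10.65 [0.5615 0.0235 0.0473] [-0.98  0.9   1.38]
10.7 [0.5615 0.0235 0.0473] [-1.81  0.77  2.57]
```

View pics/side4.png

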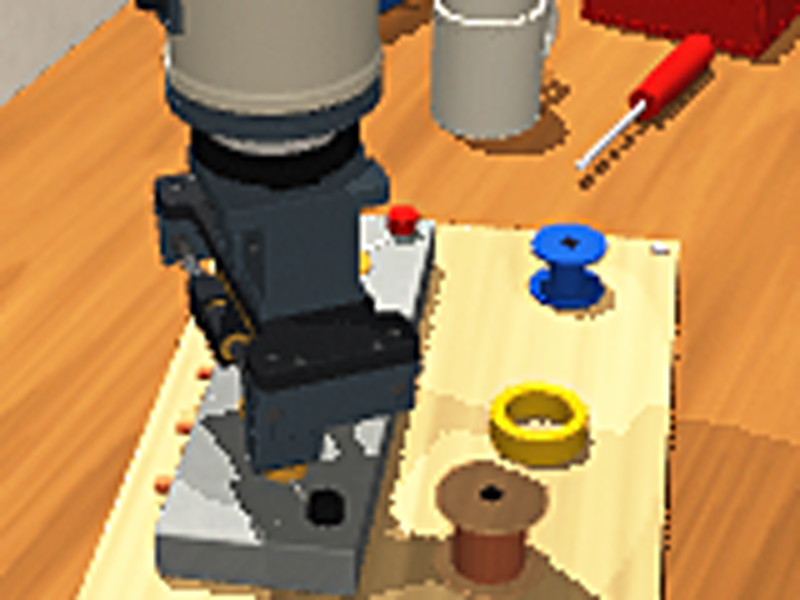

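The fingertips are on the last stud, at about (288,468), next to the black post at (325,508). They hold it down at about 1.8 N with z = 47.3 mm. The bobbins, tape, mug and screwdriver haven't moved. Handing in.

```bash
python3 -c "
from plant import bot
print(bot.close_job()); s=bot.get_state(); print(s['time'],s['position'],s['wrist_force'])"
```

```text
the job is handed in; nothing more can be done
None
the job is handed in; nothing more can be done
```

I swept the closed fingertips along the arc from the stud beside the red post to the one beside the black post. They stayed about 47 mm above the bench the whole way. I handed in at about 10.7 s with the last stud still pressed; no verdict was reported.

**Last checks**
- **Last stud:** the wrist force averaged about 1.8 N upward. With the fingertips at z = 47.3 mm, that means the stud was about 3.7 mm down.
- **Loose things:** the blue and wooden bobbins, tape, mug and screwdriver looked unmoved in the last side picture. That crop did not show the jar or the copper bobbin, and the arm never went near them.

**Along the way**
- **Forces:** single readings at each stud were about 1–2.6 N. Between studs they were within about 1 N of zero, which is the sensor noise.
- **Camera agreement:** the two single-camera fits of the tester differed by about 3 mm. I used the joint fit, and the forces at each stud were consistent with it.

**Not checked directly:** I inferred that the other four studs were released from the spacing and forces. The gripper hid most of them in the last picture.

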